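# Torque the hold-down bolt with a click wrench

### The job

Tighten the square-head bolt of the steel hold-down with the click wrench: set the ring of the wrench fully down over the bolt head, with the handle pointing to the robot's right, then swing the handle clockwise (seen from above) until its joint trips. Stop as soon as it has clearly tripped, well before the handle is bent to its stop, and leave the wrench sitting on the bolt. Do not drop the ring or press it hard onto the bolt while it is not yet home, and do not disturb the loose things lying near the work.

Things in the scene. Friction and masses are not known exactly. Their poses are not given: they have to be found in the camera images.
- wrench: Click wrench, 0.44 kg, lying flat, handle to the robot's right. Origin: centre of the underside of its steel ring (55 mm across, 36 mm high, through hole 31 mm square with sides along x and y). z up; handle along -y, 277 mm long in all. The trip joint is an upright pivot 55 mm from the ring's centre. This frame belongs to the ring end.
- wrench_shank (a point): Middle of the bare steel shank, 95 mm from the ring's centre and close to the centre of mass, 12 mm above the wrench's underside: the place to carry it. The shank is 18 mm wide and 16 mm high and reaches from 65 to 145 mm from the ring's centre. Axes as the wrench, but turns with the handle.
- wrench_grip (a point): Middle of the black ribbed grip (24 mm wide, 24 mm high, from 150 to 270 mm from the ring's centre), 220 mm from the ring's centre, 12 mm above the wrench's underside. Axes as the wrench, but turns with the handle.
- wrench_handle (a joint): Trip joint (rad): 0 straight, grows as the handle bends clockwise (from above). Rigid up to 0.9 N m about the pivot (5.5 N across the middle of the grip), then it gives way under that same load up to a hard stop at 0.28, and stays where it is left. Tripped: above 0.08; never past 0.20; never bent with the ring off the bolt.
- bolt_seat (a point): Centre of the top of the bolt's collar (45 mm across, 40 mm above the table), where the ring's underside must land; turns with the bolt, x and y along the sides of the square head. Head 28 mm square, 32 mm straight, then 6 mm tapering to 20 mm square: 1.5 mm gap all round in the ring. Turns clockwise with 0.3 N m for 0.15 to 0.65 rad, then is snug and stops; where is not known beforehand.
- hold_down: Fixed steel hold-down: base plate 150 mm (x) by 90 mm (y) by 10 mm with a 34 mm wide strap along its x, whose top is 36 mm above the table. Origin: centre of the underside, on the bolt's axis.
- tape_roll: Black roll of tape lying flat, 61 mm across, 18 mm high, origin at the centre of its underside. Bystander.
- black_cap: Black round cap, 68 mm across, 37 mm high, origin at the centre of its underside. Bystander.
- blue_knob: Dark blue round knob, 69 mm across, 56 mm high, origin at the centre of its underside. Bystander.

How it is judged:
By the outcome, as a careful person would: the job done as asked, in the order asked, and still so for the second after the job is handed in, with the robot touching nothing.
It also fails if it takes over 72 s, if anything falls off the work surface, if the arm or the gripper's body presses on something with over 40 N, if the wrist force passes 120 N, or if a joint passes its speed limit or range.

### The arm

A 6-joint arm with a two-finger parallel gripper is mounted at the origin on a cart in front of the work surface, level with it; the furniture and walls round the work are solid. World frame = base frame: x ahead of the robot, y to its left, z up, the work surface at z = 0. Lengths are in mm, angles in degrees, forces in N, time in s.
With the tool pointing down it reaches from about 350 to 850 mm from the base axis. Payload 8.1 kg.
Tool frame: the origin (TCP) lies midway between the tips of the shut fingers; the grasp point (between the pads) lies 19 mm behind it (r.grasp_offset is the distance from the TCP to the grasp point, in mm); z points along the fingers, x is the direction in which the jaws open and shut, and the axes are right-handed (so a half turn about z gives the same grasp; the last joint's range is limited). The gripper opens to 85 mm and grips with 20 to 120 N. Pads are 22 mm wide; open, the fingers measure 114 mm over their backs; the gripper's body (76 mm by 85 mm) begins 54 mm behind the grasp point. The pads swing forward as they close: fully open they stand 13 mm farther back than shut.
Start: joints at [-4.893, 7.471, 85.268, -0, 87.261, -4.893], TCP at [600.004, 0.022, 199.792] pointing down, gripper open.
Joint ranges: [-169.43, 169.43], [-51.17, 129.36], [1.28, 143.12], [-76.62, 256.62], [0, 156.53], [-152.29, 152.29]. Speed limits (degrees/s): [136.94, 136.94, 159.86, 180, 180, 180].

### API

Orientations are given as [roll, pitch, yaw] about the fixed x, y, z axes, in that order (R = Rz(yaw) Ry(pitch) Rx(roll)).
In Python, from bench import r, optics, hand_in gives the robot as it stands.
- The arm moves only by the shell command python3 -m pendant 'ROWS' [FORCE]. ROWS is JSON, a list of rows, each a list of 5 numbers: the opening, from 0 (shut) to 1 (fully open), then the shift along the tool's x, y, z in mm, then the turn about the tool's z in degrees. A call has 1 to 10 rows; each row shifts and turns the commanded pose from where the row before left it, along the tool's axes as they then stand; what a row does not reach is not made up. A row lasts 1/10 s, in which the tool goes at most 50 mm and 8.59 degrees, less where a joint would pass 70% of its speed; a pose out of reach is approached as far as the arm can. A call with a gripper value outside its range is refused whole. The fingers move at their own pace and stop on an object; FORCE is the grip in N (left out, the last holds). Time passes only in rows, so rows that do not move let the fingers close. It gives the time, the measured TCP pose, the force and the opening at its end, in the units of the state.
- r.sense(): the state, without advancing time (a new reading comes with each control period).
- optics.snapshot(name): name is "scene" or "side" or "wrist"; returns (picture, depth): 400x640x3 uint8, blue, green, red; 400x640 float32, mm along the optical axis (not along the pixel's ray), 0 where there is no reading.
- optics.camera_params(name): a dict with "camera_matrix" (3x3 intrinsics, pixels), "k1" (the pictures are not rectified: a ray, as slopes to the right and down, at radius r is drawn at 1 + k1 r^2 times it, then the intrinsics apply), "eye" and "orientation" of the camera in the world. Camera axes: x right, y down, z forward; pixel columns grow to the right and rows downward; lengths in mm; the calibration is good to about 2 mm. A picture is of the moment at which its call begins: read the wrist's pose just before it. camera_params takes no time and is no camera call; for the wrist camera it gives the pose at the moment of the call.
- hand_in(): hands the job in, once; it reports no verdict.
Trained networks look in the newest picture that a camera, given by its name, has taken for a name from the list of things; names that differ only in an ending like _2 or _b are one class to them, and where a whole thing is asked for, a point or a joint stands for the part that bears it (a point fixed in the world has none). Each returns a list of dicts, best first, with "score" (0 to 1); they miss things now and then, are a little off and sometimes report something else, mostly with a low value. They report only what shows in the picture. A call takes as long as a camera call.
- optics.search_frame(camera, query): "at" ([x, y, z] in mm, in world coordinates, good to about 4 mm: the middle of the surface that is visible of it).
The state is a dict: "time": time; "joint_pos": joint angles; "qd": joint speeds; "joint_efforts": joint torques, N m; "tool_pos": TCP position; "tcp_rot": TCP orientation; "ft_force": force on the tool from outside, world axes, zero at the start; "wrist_torque": the same for the moment, N m; "finger_gap": finger opening in mm.
Only numpy, scipy, OpenCV 4.12 (cv2) and the standard library are available. Lean on these libraries where they do the work, as an engineer would, in place of code of your own. Each camera call takes 0.05 s, during which the arm holds its last target. There are 200 camera calls.

## Working session

There is one attempt and no reset: what is moved stays moved. The work goes in short steps, Python scripts to look and compute and a shell command to move; the robot and the scene stay as the last step left them, time stands still between calls to the robot, and variables do not carry over. Pictures are saved under pics/ and viewed, about 8 in all and at most 12, crops included, and the job is handed in when it is done.

```bash
mkdir -p pics; ls; cat > h.py <<'E'
import numpy as np, cv2
from scipy.spatial.transform import Rotation as R
from bench import r, optics
def cam(n):
    p=optics.camera_params(n); K=np.array(p["camera_matrix"]); o=np.array(p["orientation"],float)
    M=o if o.shape==(3,3) else R.from_euler('xyz',o,degrees=True).as_matrix()
    return K,p["k1"],np.array(p["eye"]),M
def cloud(n,d,c=None):
    K,k1,e,M=c or cam(n)
    v,u=np.mgrid[0:d.shape[0],0:d.shape[1]]
    x=(u-K[0,2])/K[0,0]; y=(v-K[1,2])/K[1,1]; a,b=x.copy(),y.copy()
    for _ in range(5):
        s=1+k1*(a*a+b*b); a,b=x/s,y/s
    P=np.stack([a*d,b*d,d],-1)@M.T+e
    P[d<=0]=np.nan
    return P
E
python3 - <<'E'
from h import *
print(r.sense()); 
for n in ["scene","side","wrist"]:
    print(n,optics.camera_params(n))
    c=cam(n); im,d=optics.snapshot(n); cv2.imwrite(f"pics/{n}0.png",im); np.save(f"/tmp/{n}0.npy",d)
    for q in ["wrench","wrench_shank","wrench_grip","bolt_seat","hold_down","tape_roll","black_cap","blue_knob"]:
        try: print(q,[(np.round(o["at"],0).tolist(),round(o["score"],2)) for o in optics.search_frame(n,q)[:2]])
        except Exception as ex: print(q,ex)
a=[cv2.imread(f"pics/{n}0.png") for n in ["scene","side"]]
E
```

```text
pics
{'time': 0.0, 'joint_pos': array([-4.89381401e+00,  7.51423208e+00,  8.53305178e+01,  5.01203089e-04,
        8.72630603e+01, -4.89225309e+00]), 'qd': array([ 0.03295869,  0.01426419, -0.02587286,  0.01544039,  0.0472192 ,
       -0.06027662]), 'joint_efforts': array([-1.90700346e-03, -5.69404185e+01, -5.00557995e+01, -2.19391650e-04,
        1.44415747e-02,  7.24149572e-05]), 'tool_pos': array([5.99374365e+02, 7.14850574e-02, 1.98741771e+02]), 'tcp_rot': array([-1.79990307e+02,  1.07374719e-01, -1.57624365e-03]), 'ft_force': array([-0.25929843, -0.25733411, -0.55894942]), 'wrist_torque': array([ 0.01148777, -0.06183136,  0.03795944]), 'finger_gap': 85.34346667409181}
scene {'camera_matrix': array([[463.85501031,   0.        , 317.35087473],
       [  0.        , 463.85501031, 197.42428671],
       [  0.        ,   0.        ,   1.        ]]), 'k1': -0.11970034592122025, 'eye': array([ -183.75122473, -1196.13958008,   831.37914505]), 'orientation': array([-122.02621387,    1.18358478,  -33.36528069])}
wrench [([464.0, -229.0, 20.0], 0.62)]
wrench_shank [([462.0, -302.0, 20.0], 0
[... 815 characters left out ...]
425.0, 138.0, 19.0], 0.66)]
black_cap [([616.0, -314.0, 20.0], 0.58)]
blue_knob [([610.0, -441.0, 41.0], 0.59)]
wrist {'camera_matrix': array([[346.07576617,   0.        , 320.0044325 ],
       [  0.        , 346.07576617, 207.83507259],
       [  0.        ,   0.        ,   1.        ]]), 'k1': 0.023073186966298252, 'eye': array([599.66946767,  78.51201078, 373.98765629]), 'orientation': array([ 1.62143682e+02, -1.85786608e-02,  2.64606520e-02])}
wrench [([480.0, -111.0, 21.0], 0.93)]
wrench_shank [([477.0, -233.0, 22.0], 0.64)]
wrench_grip [([472.0, -236.0, 20.0], 0.67)]
bolt_seat [([598.0, 138.0, 67.0], 0.82)]
hold_down [([591.0, 128.0, 20.0], 0.57)]
tape_roll []
black_cap []
blue_knob []
```

View pics/scene0.png

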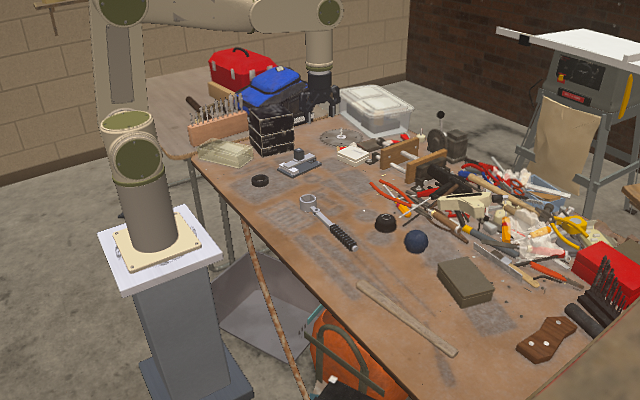

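The scene camera shows the wrench from ring (308,200) to grip (345,238), the hold-down at (298,162), the tape roll at (260,181), and the cap and knob at (385,222) and (416,240). Next is the wrist view.

View pics/wrist0.png

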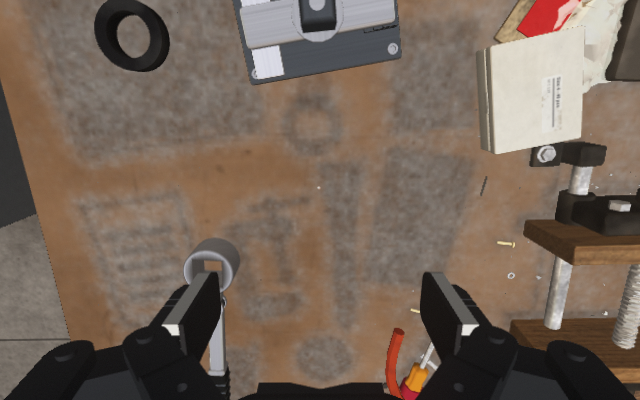

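```bash
python3 - <<'E'
from h import *
d=np.load("/tmp/wrist0.npy"); P=cloud("wrist",d).reshape(-1,3)
x,y,z=P.T
def box(x0,x1,y0,y1,z0,z1): return P[(x>x0)&(x<x1)&(y>y0)&(y<y1)&(z>z0)&(z<z1)]
t=box(400,700,-200,0,-20,15); print("table z",np.median(t[:,2]))
for nm,b in dict(ring=(430,530,-170,-80,28,50),shank=(430,530,-270,-170,9,40),head=(560,640,90,190,60,95),strap=(480,700,60,240,30,42)).items():
    q=box(*b); print(nm,len(q)); 
    if len(q): print(np.round(q.min(0)),np.round(q.max(0)),np.round(np.median(q,0),1), cv2.minAreaRect(q[:,:2].astype(np.float32)))
q=box(430,530,-270,-170,9,40)
for a in range(-270,-150,15):
    s=q[(q[:,1]>a)&(q[:,1]<a+15)]
    if len(s): print(a,len(s),s.mean(0).round(1),s[:,0].min().round(1),s[:,0].max().round(1))
E
```

```text
table z 0.03015218269601405
ring 933
[ 450. -129.   28.] [504. -80.  38.] [486.5 -96.6  35.7] ((478.2720031738281, -101.29154205322266), (46.9502067565918, 54.201412200927734), 75.40795135498047)
shank 995
[ 459. -270.    9.] [ 483. -170.   26.] [ 474.9 -229.2   19.7] ((470.9187927246094, -219.74903869628906), (99.86201477050781, 22.36604118347168), 89.05360412597656)
head 996
[583. 131.  60.] [613. 148.  80.] [597.5 138.1  77.1] ((597.7219848632812, 140.2081756591797), (28.531152725219727, 17.355791091918945), 5.21879768371582)
strap 4424
[530. 119.  30.] [665. 157.  42.] [576.9 141.   36.1] ((597.3567504882812, 141.63180541992188), (134.62725830078125, 35.689659118652344), 4.438036918640137)
-270 180 [ 474.4 -262.2   21.2] 460.5 481.3
-255 201 [ 471.4 -248.3   19.7] 459.2 480.5
-240 163 [ 472.3 -232.7   18.6] 462.6 479.7
-225 164 [ 473.  -217.4   18.7] 462.1 480.4
-210 148 [ 474.7 -202.7   18.9] 464.1 481.3
-195 103 [ 478.3 -188.1   18. ] 470.8 482.4
-180 36 [ 481.1 -175.7   17.1] 477.8 482.9
```

The wrist view shows the ring hole at (212,266), with the wrench handle running down to (220,390). The bolt head is at (318,10), with the strap tilted about 4–5°. I'll move above the shank and measure from there.

```bash
python3 -m pendant '[[1,-25,38,6,0],[1,-25,38,6,0],[1,-25,38,6,0],[1,-25,38,6,0],[1,-25,38,6,0],[1,0,0,0,0],[1,0,0,0,0]]'
cat > look.py <<'E'
import sys
from h import *
s=r.sense(); c=cam("wrist"); im,d=optics.snapshot("wrist"); cv2.imwrite(f"pics/{sys.argv[1]}.png",im); np.save(f"/tmp/{sys.argv[1]}.npy",d)
P=cloud("wrist",d,c); np.save("/tmp/P.npy",P)
print(s["tool_pos"].round(1),s["tcp_rot"].round(2),s["ft_force"].round(1),s["finger_gap"])
E
python3 look.py w1; python3 - <<'E'
from h import *
P=np.load("/tmp/P.npy").reshape(-1,3); x,y,z=P.T
def box(x0,x1,y0,y1,z0,z1): return P[(x>x0)&(x<x1)&(y>y0)&(y<y1)&(z>z0)&(z<z1)]
q=box(430,530,-150,-60,33,40); print("ring",len(q),cv2.minAreaRect(q[:,:2].astype(np.float32)),np.median(q[:,2]),q.min(0),q.max(0))
q=box(430,520,-370,-140,9,40)
for a in range(-365,-140,15):
    s=q[(q[:,1]>a)&(q[:,1]<a+15)]
    if len(s): print(a,len(s),s.mean(0).round(1),s[:,0].min().round(1),s[:,0].max().round(1),s[:,2].max().round(1))
E
```

```text
time: 2.05
tool_pos: [474.7, -190.7, 169.9]
tcp_rot: [-180.0, -0.0, -0.2]
ft_force: [0.6, -0.8, 0.4]
finger_gap: 85.7
[ 474.7 -190.7  169.9] [-1.7999e+02 -2.0000e-02 -1.6000e-01] [ 0.6 -0.8  0.4] 85.71998742352623
ring 2104 ((476.8527526855469, -104.89412689208984), (53.968345642089844, 54.99112319946289), 89.97517395019531) 35.979307729529495 [ 449.35718726 -131.87995299   33.01438657] [504.34723483 -77.90866008  39.24367698]
-365 292 [ 463.4 -357.6   23.4] 450.6 476.3 26.4
-350 263 [ 464.1 -342.3   23.7] 452.1 476.3 25.8
-335 299 [ 465.  -327.3   23.5] 452.0 477.4 27.9
-320 273 [ 465.5 -312.6   23.5] 452.7 477.4 26.4
-305 327 [ 466.5 -297.5   23.4] 453.9 479.6 26.1
-290 308 [ 467.4 -282.3   23.5] 454.8 479.5 26.4
-275 328 [ 468.1 -267.4   23.3] 455.3 480.5 26.1
-260 337 [ 469.1 -253.    21. ] 456.6 480.6 24.9
-245 246 [ 470.3 -237.4   19.5] 461.1 479.4 22.2
-230 256 [ 471.  -222.4   19.5] 462.3 480.4 22.2
-215 269 [ 472.  -207.5   19.5] 463.6 481.3 21.9
-200 279 [ 472.7 -192.6   19.5] 463.7 481.3 22.4
-185 298 [ 473.4 -177.4   19.5] 464.0 482.2 22.0
-170 364 [ 474.  -161.8   21.9] 462.5 485.7 26.0
-155 311 [ 474.7 -147.8   20.4] 464.4 484.8 22.9
```

View pics/w1.png

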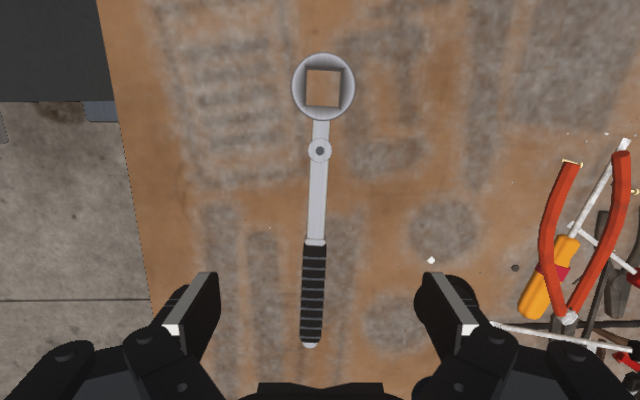

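The ring centre is at (476.9,-104.9), the shank line is yawed −3.2°, and the area is clear. I'll descend to the shank.

```bash
python3 -m pendant '[[1,-2.4,9,20,3],[1,0,0,40,0],[1,0,0,40,0],[1,0,0,35,0],[1,0,0,12,0],[1,0,0,6,0],[1,0,0,6,0],[1,0,0,0,0],[1,0,0,0,0]]'
python3 -c "
from bench import r
s=r.sense();print(s['tool_pos'],s['tcp_rot'],s['ft_force'])"
```

```text
time: 3.0
tool_pos: [473.8, -199.5, 12.3]
tcp_rot: [179.9, -0.1, -3.0]
ft_force: [0.3, -0.1, 0.5]
finger_gap: 85.6
[ 473.84764796 -199.49645938   12.34401434] [ 1.79940537e+02 -1.28366121e-01 -2.99100695e+00] [ 0.33787232 -0.07634341  0.52965408]
```

```bash
python3 -m pendant '[[1,-1.3,0,4,0],[1,0,0,4,0],[0.4,0,0,0,0],[0.4,0,0,0,0],[0.3,0,0,0,0],[0.3,0,0,0,0]]' 40
python3 -m pendant '[[0.1,0,0,0,0],[0.1,0,0,0,0],[0.1,0,0,0,0],[0.1,0,0,0,0],[0.1,0,0,0,0]]' 80
```

```text
time: 3.6
tool_pos: [471.4, -199.0, 2.9]
tcp_rot: [180.0, -0.0, -3.0]
ft_force: [-0.6, 0.1, 0.2]
finger_gap: 28.4
time: 4.1
tool_pos: [471.3, -198.9, 2.8]
tcp_rot: [180.0, -0.0, -3.0]
ft_force: [0.3, -0.2, -0.1]
finger_gap: 8.5
```

```bash
python3 look.py w2
```

```text
[ 471.3 -198.9    2.8] [180.  -0.  -3.] [ 0.3 -0.2 -0.1] 8.490487293113308
```

View pics/w2.png

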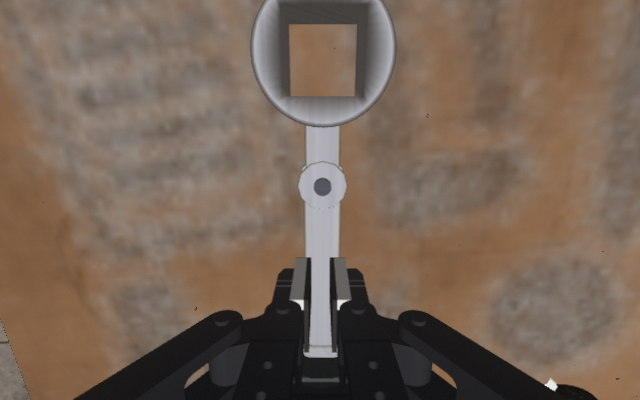

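The pads look closed to less than the shank's 18 mm width, so they may be above it. I'll check their height in the depth image.

```bash
python3 - <<'E'
from h import *
P=np.load("/tmp/P.npy")
for v in (250,262,275,290,320,345):
    print(v,[(u,P[v,u].round(0).tolist()) for u in (285,296,303,308,322,336,341,346,358)])
E
```

```text
250 [(285, [451.0, -201.0, 0.0]), (296, [458.0, -201.0, 1.0]), (303, [461.0, -202.0, 0.0]), (308, [465.0, -193.0, 19.0]), (322, [472.0, -193.0, 20.0]), (336, [479.0, -194.0, 20.0]), (341, [483.0, -203.0, -1.0]), (346, [485.0, -203.0, -0.0]), (358, [492.0, -203.0, 0.0])]
262 [(285, [451.0, -208.0, 1.0]), (296, [461.0, -188.0, 43.0]), (303, [464.0, -187.0, 44.0]), (308, [466.0, -188.0, 43.0]), (322, [472.0, -200.0, 20.0]), (336, [478.0, -188.0, 43.0]), (341, [481.0, -188.0, 43.0]), (346, [485.0, -210.0, -0.0]), (358, [492.0, -211.0, -0.0])]
275 [(285, [457.0, -191.0, 48.0]), (296, [462.0, -187.0, 55.0]), (303, [465.0, -188.0, 54.0]), (308, [467.0, -187.0, 55.0]), (322, [472.0, -207.0, 20.0]), (336, [478.0, -188.0, 55.0]), (341, [480.0, -189.0, 54.0]), (346, [482.0, -188.0, 54.0]), (358, [487.0, -193.0, 47.0])]
290 [(285, [458.0, -191.0, 59.0]), (296, [463.0, -188.0, 65.0]), (303, [465.0, -187.0, 66.0]), (308, [467.0, -188.0, 64.0]), (322, [471.0, -216.0, 20.0]), (336, [477.0, -188.0, 66.0]), (341, [479.0, -188.0, 66.0]), (346, [481.0, -188.0, 66.0]), (358, [486.0, -193.0, 58.0])]
320 [(285, [461.0, -187.0, 83.0]), (296, [464.0, -187.0, 85.0]), (303, [465.0, -196.0, 72.0]), (308, [467.0, -199.0, 67.0]), (322, [nan, nan, nan]), (336, [477.0, -197.0, 72.0]), (341, [478.0, -187.0, 85.0]), (346, [480.0, -188.0, 84.0]), (358, [484.0, -188.0, 84.0])]
345 [(285, [463.0, -182.0, 101.0]), (296, [465.0, -185.0, 97.0]), (303, [465.0, -204.0, 75.0]), (308, [466.0, -208.0, 70.0]), (322, [470.0, -250.0, 20.0]), (336, [476.0, -207.0, 71.0]), (341, [478.0, -199.0, 82.0]), (346, [479.0, -183.0, 102.0]), (358, [482.0, -183.0, 102.0])]
```

```bash
python3 - <<'E'
from h import *
print(r.grasp_offset)
K,k1,e,M=cam("wrist"); s=r.sense(); T=R.from_euler('xyz',s["tcp_rot"],degrees=True).as_matrix()
for n in("wrist0","w1","w2"):
    d=np.load(f"/tmp/{n}.npy"); P=cloud("wrist",d,(K,k1,e,M))
    Q=(P-s["tool_pos"])@T   # tool frame
    q=Q[(abs(Q[...,0])<65)&(abs(Q[...,1])<14)&(Q[...,2]<(10 if n!="w2" else -20))&(Q[...,2]>-110)]
    h=np.histogram(q[:,2],bins=range(-110,15,5)); print(n,dict(zip(h[1][:-1].tolist(),h[0].tolist())))
    i=np.argsort(-q[:,2])[:400:40]; print(q[i].round(0).tolist())
E
```

```text
18.700000000000003
wrist0 {-110: 2916, -105: 2050, -100: 5261, -95: 2440, -90: 969, -85: 1143, -80: 1001, -75: 1183, -70: 1062, -65: 928, -60: 819, -55: 681, -50: 385, -45: 16, -40: 0, -35: 0, -30: 0, -25: 0, -20: 0, -15: 0, -10: 0, -5: 0, 0: 0, 5: 0}
[[43.0, -5.0, -44.0], [43.0, 10.0, -46.0], [42.0, -7.0, -46.0], [-43.0, 8.0, -47.0], [42.0, 1.0, -48.0], [43.0, 6.0, -48.0], [-43.0, -3.0, -49.0], [-43.0, 1.0, -49.0], [44.0, -10.0, -49.0], [-48.0, -11.0, -50.0]]
w1 {-110: 2951, -105: 2018, -100: 5233, -95: 2460, -90: 977, -85: 1165, -80: 1000, -75: 1165, -70: 1065, -65: 924, -60: 837, -55: 670, -50: 384, -45: 19, -40: 0, -35: 0, -30: 0, -25: 0, -20: 0, -15: 0, -10: 0, -5: 0, 0: 0, 5: 0}
[[-43.0, -5.0, -44.0], [-43.0, 8.0, -45.0], [42.0, 8.0, -46.0], [-43.0, 4.0, -47.0], [-43.0, 9.0, -47.0], [-43.0, 4.0, -48.0], [43.0, -9.0, -48.0], [42.0, 9.0, -49.0], [-43.0, -6.0, -49.0], [43.0, 1.0, -50.0]]
w2 {-110: 3499, -105: 2942, -100: 2190, -95: 2570, -90: 5755, -85: 2406, -80: 1779, -75: 499, -70: 883, -65: 491, -60: 481, -55: 499, -50: 401, -45: 340, -40: 270, -35: 37, -30: 0, -25: 0, -20: 0, -15: 0, -10: 0, -5: 0, 0: 0, 5: 0}
[[4.0, -9.0, -32.0], [-6.0, -11.0, -35.0], [4.0, -3.0, -36.0], [5.0, -11.0, -37.0], [-7.0, -11.0, -38.0], [15.0, -7.0, -38.0], [-5.0, 7.0, -39.0], [9.0, -11.0, -40.0], [4.0, 9.0, -40.0], [13.0, -7.0, -41.0]]
```

Depth puts the shut fingertips about 33 mm behind the reported TCP, at z≈36. That also explains why the pads closed over the shank without any force. I'll cross-check with the fixed cameras before going lower.

```bash
python3 - <<'E'
from h import *
for n in("side","scene"):
    im,d=optics.snapshot(n); P=cloud(n,d).reshape(-1,3)
    q=P[(abs(P[:,0]-471)<50)&(abs(P[:,1]+199)<13)&(P[:,2]>-10)&(P[:,2]<150)]
    h=np.histogram(q[:,2],bins=range(-10,150,8)); print(n,dict(zip(h[1][:-1].tolist(),h[0].tolist())))
    v,u=np.unravel_index(np.nanargmin(np.linalg.norm(P-[471,-199,40],axis=1)),d.shape)
    cv2.imwrite(f"pics/{n}1.png",cv2.resize(im[max(v-60,0):v+60,max(u-80,0):u+80],None,fx=4,fy=4)); print(u,v)
E
```

```text
side {-10: 7, -2: 141, 6: 0, 14: 29, 22: 3, 30: 6, 38: 18, 46: 25, 54: 30, 62: 29, 70: 23, 78: 43, 86: 72, 94: 37, 102: 34, 110: 38, 118: 52, 126: 69, 134: 76}
330 191
scene {-10: 55, -2: 63, 6: 10, 14: 27, 22: 0, 30: 8, 38: 18, 46: 31, 54: 18, 62: 25, 70: 17, 78: 36, 86: 31, 94: 31, 102: 29, 110: 18, 118: 36, 126: 33, 134: 37}
323 210
```

View pics/scene1.png

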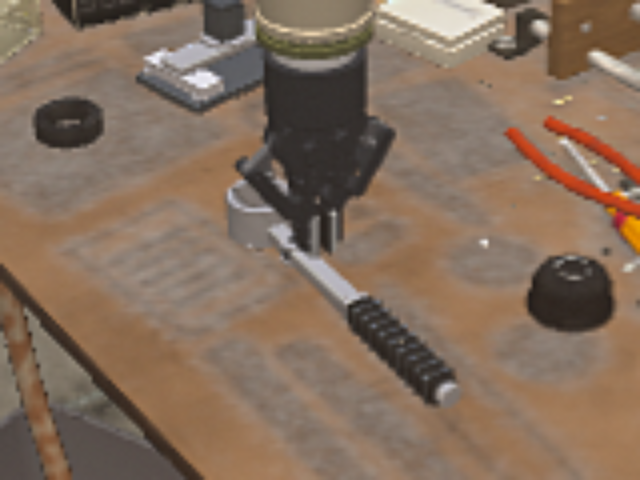

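The crop shows the shut fingertips at (322,245) hovering above the shank, so all cameras agree that tip z ≈ reported z + 33. I'll open partly and go lower, watching force.

```bash
python3 -m pendant '[[0.6,0,0,0,0],[0.6,0,0,0,0],[0.6,0,0,0,0],[0.6,0,0,0,0],[0.6,0.7,0,8,0],[0.6,0,0,8,0],[0.6,0,0,8,0],[0.6,0,0,0,0]]' 40
python3 look.py w3; python3 - <<'E'
from h import *
P=np.load("/tmp/P.npy"); s=r.sense(); T=R.from_euler('xyz',s["tcp_rot"],degrees=True).as_matrix()
Q=(P-s["tool_pos"])@T
m=(abs(Q[...,0])<40)&(abs(Q[...,0])>12)&(abs(Q[...,1])<14)&(P[...,2]>6)
q=P[m]; print(q[np.argsort(q[:,2])[:200:20]].round(1).tolist())
E
```

```text
time: 5.05
tool_pos: [470.5, -198.1, -23.2]
tcp_rot: [-179.9, 0.2, -3.0]
ft_force: [-0.2, 0.0, -1.1]
finger_gap: 51.1
[ 470.5 -198.1  -23.2] [-1.7992e+02  1.7000e-01 -3.0000e+00] [-0.2  0.  -1.1] 51.079694516348106
[[496.6, -192.5, 11.0], [495.9, -202.3, 12.3], [495.8, -206.6, 12.9], [444.6, -195.0, 13.4], [444.9, -189.3, 14.1], [445.0, -189.4, 14.8], [440.2, -186.0, 15.3], [444.9, -191.9, 15.6], [440.8, -185.7, 16.0], [438.7, -185.5, 16.3]]
```

```bash
python3 -m pendant '[[0.4,0,0,3,0],[0.4,0,0,0,0],[0.3,0,0,0,0],[0.3,0,0,0,0],[0.15,0,0,0,0],[0.1,0,0,0,0],[0.1,0,0,0,0],[0.1,0,0,0,0]]' 40
python3 -m pendant '[[0.0,0,0,0,0],[0.0,0,0,0,0],[0.0,0,0,0,0],[0.0,0,0,0,0]]' 100
```

```text
time: 5.9
tool_pos: [472.3, -199.1, -23.8]
tcp_rot: [180.0, -0.0, -3.0]
ft_force: [-1.1, 0.7, 5.9]
finger_gap: 16.9
time: 6.3
tool_pos: [472.6, -199.2, -23.5]
tcp_rot: [180.0, -0.1, -3.0]
ft_force: [-1.5, 1.3, 6.9]
finger_gap: 15.4
```

```bash
python3 -m pendant '[[0,0,0,-2,0],[0,0,0,-4,0],[0,0,0,-8,0],[0,0,0,-10,0],[0,0,0,-10,0],[0,0,0,0,0],[0,0,0,0,0]]'
python3 look.py w4; python3 - <<'E'
from h import *
P=np.load("/tmp/P.npy"); p=P.reshape(-1,3); x,y,z=p.T
q=p[(x>430)&(x<520)&(y>-150)&(y<-60)&(z>40)]
A=np.c_[q[:,:2]-[477,-105],np.ones(len(q))]; 
from scipy.optimize import least_squares
f=least_squares(lambda c:A@c-q[:,2],[0,0,60],loss='soft_l1').x
print("ring plane slope deg x,y",np.degrees(f[:2]),"z",f[2],"n",len(q),cv2.minAreaRect(q[:,:2].astype(np.float32)))
E
```

```text
time: 7.0
tool_pos: [472.6, -199.2, 10.5]
tcp_rot: [180.0, -0.1, -3.0]
ft_force: [-0.2, -0.3, -5.0]
finger_gap: 14.9
[ 472.6 -199.2   10.5] [ 1.7996e+02 -8.0000e-02 -3.0000e+00] [-0.2 -0.3 -5. ] 14.865364252154043
ring plane slope deg x,y [0.14529143 2.29060838] z 69.12501471158203 n 14700 ((476.6741027832031, -119.70825958251953), (61.11770248413086, 55.114871978759766), 88.29537963867188)
```

View pics/w4.png

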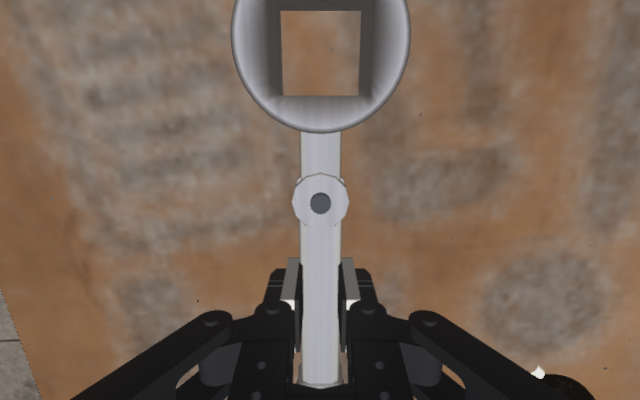

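The wrench is up and held along the pads, with about 4.5 N of load and the ring at the top centre of the picture. I'll raise it and bring the ring beside the bolt, so one picture measures both.

```bash
python3 -m pendant '[[0,0,0,-12,0],[0,0,0,-24,0],[0,0,-12,-24,0],[0,4,-24,-5,0],[0,6,-30,0,0],[0,6,-30,0,0],[0,6,-30,0,0],[0,6,-30,0,0],[0,6,-30,0,0],[0,6,-30,0,0]]'
python3 -m pendant '[[0,1,-20,0,-2],[0,0,-10,0,-4],[0,0,0,0,-2],[0,0,0,0,0],[0,0,0,0,0],[0,0,0,0,0]]'
python3 look.py w5
```

```text
time: 8.05
tool_pos: [523.3, 15.9, 75.3]
tcp_rot: [180.0, 0.0, -3.0]
ft_force: [-1.0, 0.0, -5.0]
finger_gap: 15.2
time: 8.65
tool_pos: [525.5, 44.3, 74.9]
tcp_rot: [180.0, 0.0, 4.9]
ft_force: [0.0, -0.4, -5.5]
finger_gap: 15.4
[525.5  44.3  74.9] [180.     0.     4.92] [ 0.  -0.4 -5.5] 15.353193719516327
```

View pics/w5.png

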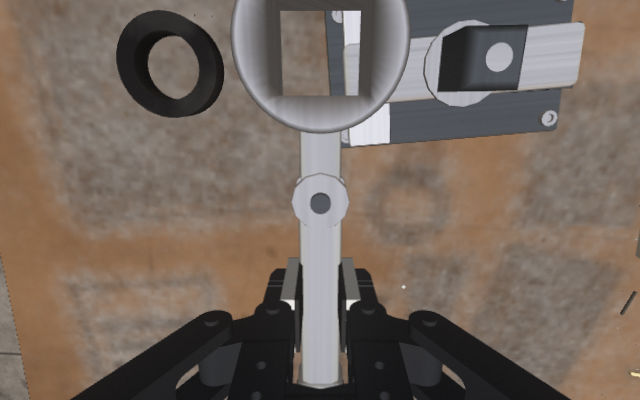

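The ring hole is at (320,53), the bolt head at about (490,58) with its centre dot at (500,57), and the tape roll at (170,62). Now I'll fit both in 3D.

```bash
cat > fit.py <<'E'
from h import *
P=np.load("/tmp/P.npy").reshape(-1,3)
s=r.sense(); T=R.from_euler('xyz',s["tcp_rot"],degrees=True).as_matrix(); Q=(P-s["tool_pos"])@T
# ring top: tool z about -60 (36 above underside at -24)
a=Q[(abs(Q[:,0])<35)&(Q[:,1]<-60)&(Q[:,1]>-130)&(Q[:,2]<-45)&(Q[:,2]>-75)]
zt=np.percentile(a[:,2],2); 
h=np.histogram(a[:,2],bins=np.arange(-75,-44,2)); print("ringz",dict(zip(h[1].round().tolist(),h[0].tolist())))
hb=P[(P[:,2]>45)&(P[:,2]<90)&(P[:,0]>560)&(P[:,1]>100)&(P[:,1]<190)]
h=np.histogram(hb[:,2],bins=np.arange(45,90,2)); print("headz",dict(zip(h[1].tolist(),h[0].tolist())))
t=hb[hb[:,2]>76]; print("top",len(t),t.mean(0),cv2.minAreaRect(t[:,:2].astype(np.float32)))
t=hb[(hb[:,2]>48)&(hb[:,2]<70)]; print("sides",len(t),t.min(0),t.max(0))
print("tcp",s["tool_pos"])
E
python3 fit.py
```

```text
ringz {-75: 0, -73: 0, -71: 0, -69: 0, -67: 0, -65: 0, -63: 44, -61: 5959, -59: 4249, -57: 285, -55: 142, -53: 169, -51: 132, -49: 150, -47: 139}
headz {45: 62, 47: 74, 49: 70, 51: 77, 53: 76, 55: 92, 57: 86, 59: 94, 61: 91, 63: 96, 65: 111, 67: 96, 69: 113, 71: 367, 73: 588, 75: 678, 77: 2061, 79: 298, 81: 0, 83: 0, 85: 0, 87: 0}
top 2719 [596.32298333 145.91526924  77.98935862] ((596.2825317382812, 146.01873779296875), (24.60381507873535, 23.838729858398438), 6.184798717498779)
sides 980 [581.52664566 130.38168937  48.06629315] [612.08803682 158.54902806  69.98954415]
tcp [525.45673137  44.24928972  74.89827413]
```

```bash
cat > fit2.py <<'E'
from h import *
from scipy.optimize import least_squares, minimize
P=np.load("/tmp/P.npy"); s=r.sense(); T=R.from_euler('xyz',s["tcp_rot"],degrees=True).as_matrix(); Q=(P-s["tool_pos"])@T
def C(m): return max(cv2.findContours(m.astype(np.uint8),cv2.RETR_CCOMP,cv2.CHAIN_APPROX_NONE)[0],key=len)[:,0]
# ring top (tool frame)
m=(abs(Q[...,0])<32)&(Q[...,1]<-62)&(Q[...,2]<-56)&(Q[...,2]>-66)
q=Q[m]; A=np.c_[q[:,:2]-[0,-94],np.ones(len(q))]
f=least_squares(lambda c:A@c-q[:,2],[0,0,-60],loss='soft_l1').x; print("ring top plane deg (x,y)",np.degrees(f[:2]).round(2),"z",f[2].round(2))
c=[(u,v) for u,v in C(m) if v>3]; b=np.array([Q[v,u] for u,v in c])
g=least_squares(lambda p:np.hypot(b[:,0]-p[0],b[:,1]-p[1])-p[2],[0,-95,27],loss='soft_l1'); print("ring circle tool",g.x.round(2),"rms",np.sqrt(np.mean(g.fun**2)).round(2))
# shank centreline
k=Q[(abs(Q[...,0])<12)&(Q[...,1]<-13)&(Q[...,1]>-28)&(abs(Q[...,2]+44)<4)]; print("shank near", k.mean(0).round(2),k[:,0].min().round(1),k[:,0].max().round(1))
# hole inner: points visible through hole / walls
w=Q[(abs(Q[...,0])<17)&(Q[...,1]<-70)&(Q[...,1]>-118)&(Q[...,2]>-50)&(Q[...,2]<-28)]
for sg in (-1,1):
    e=w[(sg*w[:,0]>13)]
    if len(e)>20: print("wall x",sg,len(e),np.median(e[:,0]).round(2),"slope deg",np.degrees(np.polyfit(e[:,1],e[:,0],1)[0]).round(2))
e=w[(abs(w[:,0])<12)]
if len(e)>20: print("wall y",len(e),np.median(e[:,1]).round(2),"slope deg",np.degrees(np.polyfit(e[:,0],e[:,1],1)[0]).round(2))
# bolt head : maximize containment, square half size by height
X=P.reshape(-1,3); hb=X[(X[:,0]>560)&(X[:,0]<635)&(X[:,1]>110)&(X[:,1]<180)]
t=hb[(hb[:,2]>76.5)]; ab=hb[hb[:,2]>70.5]
def edge(p,pts,half):
    ca,sa=np.cos(p[2]),np.sin(p[2]); d=pts[:,:2]-p[:2]; l=np.c_[d[:,0]*ca+d[:,1]*sa,-d[:,0]*sa+d[:,1]*ca]
    return l
def hull(pts): return cv2.convexHull(pts[:,:2].astype(np.float32))[:,0]
for nm,pts in (("top",t),("upto71",ab)):
    best=min(((lambda l:(np.ptp(np.percentile(l[:,0],[.5,99.5]))+np.ptp(np.percentile(l[:,1],[.5,99.5])),a,l))(edge((0,0,np.radians(a)),pts,0)) for a in np.arange(-20,25,.5)),key=lambda z:z[0])
    l=best[2]; cx=np.percentile(l[:,0],[.5,99.5]); cy=np.percentile(l[:,1],[.5,99.5]); a=np.radians(best[1]); mx,my=cx.mean(),cy.mean()
    print(nm,"yaw",best[1],"c",(mx*np.cos(a)-my*np.sin(a)).round(1),(mx*np.sin(a)+my*np.cos(a)).round(1),"size",np.ptp(cx).round(1),np.ptp(cy).round(1))
sd=hb[(hb[:,2]>46)&(hb[:,2]<71)&(hb[:,0]<590)&(hb[:,1]>134)&(hb[:,1]<157)]
pf=np.polyfit(sd[:,1],sd[:,0],1); print("left face x at y=146:",np.polyval(pf,146).round(2),"yaw",-np.degrees(np.arctan(pf[0])).round(2),len(sd))
E
python3 fit2.py
```

```text
ring top plane deg (x,y) [ 0.01 -0.02] z -59.12
ring circle tool [ -0.2  -90.03  22.52] rms 5.31
shank near [ -0.27 -20.59 -43.07] -9.4 8.8
wall x -1 727 -15.88 slope deg -1.33
wall x 1 715 15.3 slope deg 0.95
wall y 542 -109.62 slope deg 0.09
top yaw 4.5 c 596.6 145.8 size 22.5 22.1
upto71 yaw 5.5 c 596.7 145.8 size 27.6 27.6
left face x at y=146: 583.11 yaw 4.43 887
```

Bolt head: centre (596.8,145.8), yaw about 5°. The ring is level and its hole centre is at tool (-0.3,-94.1), which puts it at (517.1,138.0). I need to move +80.1 in tool x and −0.9 in tool y.

```bash
python3 -m pendant '[[0,10,0,0,0],[0,25,-0.9,0,0],[0,25,0,0,0],[0,16,0,0,0],[0,4.1,0,0,0],[0,0,0,6,0],[0,0,0,6,0],[0,0,0,0,0],[0,0,0,0,0]]'
python3 look.py w6
```

```text
time: 9.6
tool_pos: [604.1, 52.4, 62.1]
tcp_rot: [-180.0, 0.1, 5.0]
ft_force: [0.8, 0.0, -5.4]
finger_gap: 14.6
[604.1  52.4  62.1] [-1.7999e+02  8.0000e-02  5.0000e+00] [ 0.8  0.  -5.4] 14.564838320520419
```

View pics/w6.png

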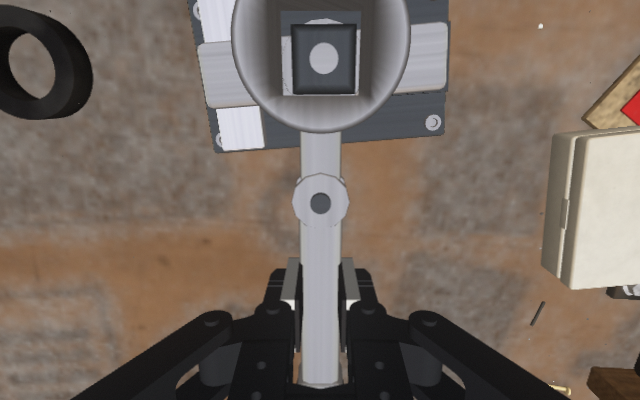

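```bash
python3 - <<'E'
from h import *
P=np.load("/tmp/P.npy"); s=r.sense(); T=R.from_euler('xyz',s["tcp_rot"],degrees=True).as_matrix(); Q=(P-s["tool_pos"])@T
q=Q[(abs(Q[...,0])<20)&(Q[...,1]<-70)&(Q[...,1]>-120)&(P[...,2]<79.5)&(P[...,2]>70)]
c,sz,a=cv2.minAreaRect(q[:,:2].astype(np.float32)); print("head seen",len(q),c,sz,a,q.min(0),q.max(0))
t=q[q[:,2]<q[:,2].min()+2.5]; print("top",len(t),cv2.minAreaRect(t[:,:2].astype(np.float32)))
w=Q[(abs(Q[...,0])<17)&(Q[...,1]<-70)&(Q[...,1]>-118)&(Q[...,2]>-52)&(Q[...,2]<-32)]
for sg in(-1,1): print("wall",sg,np.median(w[sg*w[:,0]>13][:,0]))
print("wall y",np.median(w[abs(w[:,0])<11][:,1]))
E
```

```text
head seen 4456 (0.7013702392578125, -93.76986694335938) (27.864112854003906, 28.51876449584961) 89.90609741210938 [ -13.57876061 -107.69177926  -16.81389695] [ 14.97934706 -79.85794111  -7.78470999]
top 2670 ((0.44373321533203125, -93.30879974365234), (22.85910415649414, 23.239147186279297), 89.97044372558594)
wall -1 -16.23525983698799
wall 1 14.92948988611741
wall y -109.66300446052446
```

The bolt head, at (323,58), shows inside the hole and square to it, about 1.1 mm off in tool x. I'll correct that and go down in stages, watching force.

```bash
python3 -m pendant '[[0,1.1,0.4,0,0],[0,0,0,4,0],[0,0,0,4,0],[0,0,0,3,0],[0,0,0,3,0],[0,0,0,0,0]]'; python3 -m pendant '[[0,0,0,2,0],[0,0,0,2,0],[0,0,0,2,0],[0,0,0,0,0]]'
```

```text
time: 10.25
tool_pos: [605.7, 52.2, 47.9]
tcp_rot: [-180.0, 0.1, 5.0]
ft_force: [-0.3, -0.7, -4.6]
finger_gap: 15.2
time: 10.65
tool_pos: [606.1, 52.1, 42.4]
tcp_rot: [-180.0, 0.0, 5.0]
ft_force: [-0.2, 0.0, -5.1]
finger_gap: 15.1
```

```bash
python3 -m pendant '[[0,0,0,3,0],[0,0,0,3,0],[0,0,0,3,0],[0,0,0,3,0],[0,0,0,0,0]]'; python3 -m pendant '[[0,0,0,3,0],[0,0,0,3,0],[0,0,0,2,0],[0,0,0,0,0]]'; python3 - <<'E'
from bench import r
print(r.sense()["wrist_torque"])
E
```

```text
time: 11.15
tool_pos: [605.8, 52.1, 30.0]
tcp_rot: [-180.0, 0.1, 5.0]
ft_force: [-0.3, -0.8, -5.6]
finger_gap: 15.1
time: 11.55
tool_pos: [605.9, 52.1, 22.2]
tcp_rot: [-180.0, 0.0, 5.0]
ft_force: [0.1, -0.0, -5.3]
finger_gap: 14.8
[-0.10688985  0.00499419  0.0092674 ]
```

Still no contact; about 6 mm remains. I'll go down in fine steps.

```bash
python3 -m pendant '[[0,0,0,1.5,0],[0,0,0,1.5,0],[0,0,0,1,0],[0,0,0,0,0]]'; python3 -m pendant '[[0,0,0,1,0],[0,0,0,0,0]]';  python3 -m pendant '[[0,0,0,0.7,0],[0,0,0,0,0]]'; python3 look.py w7; python3 - <<'E'
from h import *
P=np.load("/tmp/P.npy"); s=r.sense(); T=R.from_euler('xyz',s["tcp_rot"],degrees=True).as_matrix(); Q=(P-s["tool_pos"])@T
m=(abs(Q[...,0])<32)&(Q[...,1]<-62)&(Q[...,2]<-56)&(Q[...,2]>-66)
q=P[m]; print("z ring/head",np.histogram(q[:,2],bins=np.arange(70,86,1)))
E
```

```text
time: 11.95
tool_pos: [606.2, 52.2, 18.6]
tcp_rot: [-180.0, 0.0, 5.0]
ft_force: [-0.5, -1.0, -4.8]
finger_gap: 14.8
time: 12.15
tool_pos: [606.3, 52.1, 17.7]
tcp_rot: [180.0, 0.0, 5.0]
ft_force: [-0.8, 0.3, -5.4]
finger_gap: 15.1
time: 12.35
tool_pos: [606.3, 52.2, 17.0]
tcp_rot: [-180.0, 0.0, 5.0]
ft_force: [-0.2, -0.4, -4.1]
finger_gap: 15.1
[606.3  52.2  17. ] [-180.    0.    5.] [-0.2 -0.4 -4.1] 15.145737521014318
z ring/head (array([   0,    0,    0,  674, 1421, 4063, 5378, 3316, 2657,  630,   30,
          1,    0,    0,    0]), array([70, 71, 72, 73, 74, 75, 76, 77, 78, 79, 80, 81, 82, 83, 84, 85]))
```

```bash
for i in 1 2; do python3 -m pendant '[[0,0,0,0.5,0],[0,0,0,0,0]]'|grep -E "pos|force"; done; python3 -c "
from bench import r
print(r.sense()['wrist_torque'])"
```

```text
tool_pos: [606.4, 52.2, 16.6]
ft_force: [0.5, -0.6, -4.6]
tool_pos: [606.5, 52.1, 16.3]
ft_force: [-0.3, -0.7, -2.6]
[-0.00987746  0.10021932  0.01076134]
```

```bash
for i in 1 2; do python3 -m pendant '[[0,0,0,0.4,0],[0,0,0,0,0]]'|grep -E "pos|force"; done; python3 -c "
from bench import r
print(r.sense()['wrist_torque'])"
```

```text
tool_pos: [606.5, 52.1, 15.9]
ft_force: [-0.8, -1.3, -2.0]
tool_pos: [606.6, 52.0, 15.6]
ft_force: [-0.9, -1.3, -0.7]
[-0.05123501  0.19427823  0.14475699]
```

Seated: Fz went from −5 to about 0 at underside z≈40. I'll release gently, then back up and look.

```bash
python3 -m pendant '[[0.15,0,0,0,0],[0.2,0,0,0,0],[0.2,0,0,0,0],[0.25,0,0,0,0],[0.3,0,0,0,0],[0.4,0,0,0,0],[0.5,0,0,0,0],[0.5,0,0,0,0]]' 20
python3 -m pendant '[[0.5,0,0,-5,0],[0.5,0,0,-20,0],[0.5,0,0,-35,0],[0.5,0,0,-35,0],[0.5,0,30,-35,0],[0.5,0,30,-10,0],[0,0,20,0,0],[0,0,0,0,0],[0,0,0,0,0]]'
python3 look.py w8
```

```text
time: 14.0
tool_pos: [606.4, 52.2, 15.3]
tcp_rot: [-180.0, -0.0, 5.0]
ft_force: [0.2, 0.2, -0.3]
finger_gap: 42.8
time: 14.9
tool_pos: [613.1, -27.6, 155.3]
tcp_rot: [-180.0, 0.0, 4.9]
ft_force: [-0.5, 1.2, -0.9]
finger_gap: 0.4
[613.1 -27.6 155.3] [-1.7997e+02  1.0000e-02  4.9400e+00] [-0.5  1.2 -0.9] 0.3636913915587036
```

View pics/w8.png

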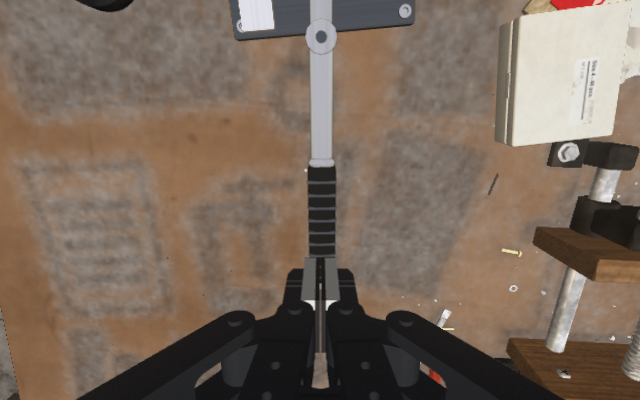

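```bash
cat > ang.py <<'E'
from h import *
P=np.load("/tmp/P.npy"); X=P.reshape(-1,3)
s=r.sense(); T=R.from_euler('xyz',s["tcp_rot"],degrees=True).as_matrix(); Q=(X-s["tool_pos"])@T
B=np.array([597.,145.8])
d=X[:,:2]-B; rad=np.hypot(*d.T)
ok=(X[:,2]>22)&(X[:,2]<72)&~((Q[:,2]<-25)&(abs(Q[:,1])<60)&(abs(Q[:,0])<70))&(rad>40)&(rad<285)
ang=np.degrees(np.arctan2(d[:,0],-d[:,1])) # 0 = -y, + toward +x; clockwise = negative
ok&=(ang>-60)&(ang<20)
pts=X[ok]; rr=rad[ok]
rows=[]
for a in range(50,285,15):
    q=pts[(rr>a)&(rr<a+15)]
    if len(q)>15:
        z=np.median(q[:,2]); q=q[abs(q[:,2]-z)<6]; xm=(q[:,0].min()+q[:,0].max())/2
        rows.append((a,xm,*np.median(q,0)[1:],np.ptp(q[:,0]),len(q)))
rows=np.array(rows); print(rows.round(1))
h=rows[(rows[:,0]>=65)]
p=np.polyfit(h[:,2],h[:,1],1); print("handle yaw deg",np.degrees(np.arctan(-p[0])).round(2),"x at y=146:",np.polyval(p,145.8).round(1), "tilt deg",np.degrees(np.arctan(np.polyfit(h[:,2],h[:,3],1)[0])).round(1))
a=np.arctan(-p[0]); D=np.array([np.sin(a),-np.cos(a)]); N=np.array([-D[1],D[0]]);
# perpendicular offset of handle line from bolt axis; sin(phi)*55=offset -> joint angle
y0=B[1]; off=(B-[np.polyval(p,y0),y0])@N; print("line offset from bolt",off.round(2)," joint est rad",(off/55).round(3))
# ring hole/pivot boss
E
python3 ang.py
```

```text
[[  50.   603.3   89.3   57.4   22.8  716. ]
 [  65.   604.9   74.1   53.6   19.   563. ]
 [  80.   606.2   59.    51.7   19.5  534. ]
 [  95.   607.1   44.2   50.    19.1  477. ]
 [ 110.   608.9   29.1   48.1   18.7  438. ]
 [ 125.   610.2   14.3   46.3   19.1  428. ]
 [ 140.   612.1   -0.8   46.4   23.2  465. ]
 [ 155.   613.3  -15.3   46.8   24.2  482. ]
 [ 170.   614.5  -30.2   45.    24.5  452. ]
 [ 185.   615.8  -45.8   43.2   24.8  440. ]
 [ 200.   617.5  -60.8   41.5   24.1  387. ]
 [ 215.   618.9  -75.    39.7   23.9  375. ]
 [ 230.   619.4  -86.7   38.3   25.1  197. ]
 [ 245.   620.2 -106.1   36.3    2.1   26. ]
 [ 260.   621.5 -120.8   32.2    2.2   21. ]]
handle yaw deg 5.05 x at y=146: 598.7 tilt deg 5.5
line offset from bolt -1.67  joint est rad -0.03
```

The ring is on the bolt with the handle to the right; the pivot boss is at (321,37). The free handle sags about 6° within the hole clearance, so the grip's mid height is about z 28. I'll put the shut fingers on the +x side of the grip at r≈220.

```bash
python3 -m pendant '[[0,17,23,0,0],[0,18,23,0,0],[0,0,0,30,0],[0,0,0,40,0],[0,0,0,40,0],[0,0,0,30,0],[0,0,0,15,0],[0,0,0,10,0],[0,0,0,0,0],[0,0,0,0,0]]'
python3 look.py w9;python3 ang.py
```

```text
time: 15.95
tool_pos: [653.5, -70.3, -7.9]
tcp_rot: [180.0, -0.1, 5.0]
ft_force: [1.0, 0.5, -0.1]
finger_gap: 0.2
[653.5 -70.3  -7.9] [ 1.7996e+02 -1.4000e-01  5.0200e+00] [ 1.   0.5 -0.1] 0.16503318512486786
[[ 1.100e+02  6.091e+02  2.690e+01  4.790e+01  1.890e+01  2.336e+03]
 [ 1.250e+02  6.102e+02  1.460e+01  4.640e+01  1.920e+01  2.901e+03]
 [ 1.400e+02  6.124e+02 -9.000e-01  4.650e+01  2.270e+01  2.816e+03]
 [ 1.550e+02  6.126e+02 -1.080e+01  4.730e+01  2.380e+01  1.087e+03]]
handle yaw deg 5.67 x at y=146: 597.4 tilt deg 0.8
line offset from bolt -0.37  joint est rad -0.007
```

View pics/w9.png

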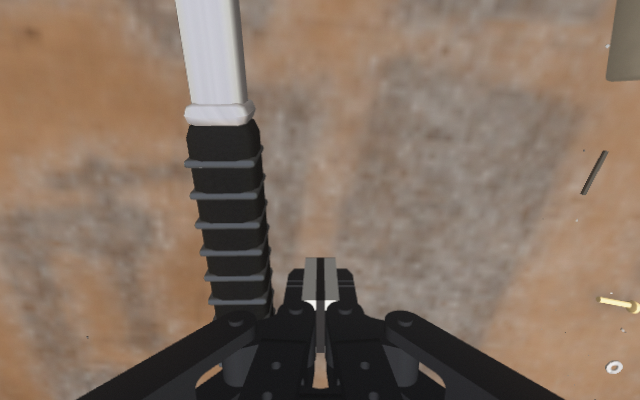

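The grip, at (240,230), lies just left of the shut fingers at (320,280), with nothing else nearby. I'll start pushing along the arc.

```bash
cat > st.py <<'E'
from h import *
s=r.sense(); T=R.from_euler('xyz',s["tcp_rot"],degrees=True).as_matrix()
p=s["tool_pos"]; d=p[:2]-[597,145.8]
print("t",s["time"],"tool",p.round(1),"yaw",s["tcp_rot"][2].round(1),"F_tool",(s["ft_force"]@T).round(2),"Tq_tool",(s["wrist_torque"]@T).round(2),"R",np.hypot(*d).round(1),"ang",np.degrees(np.arctan2(d[0],-d[1])).round(2))
E
python3 -m pendant '[[0,-4,0,0,0],[0,-4,0,0,0],[0,0,0,0,0]]'>/dev/null;python3 st.py
python3 -m pendant '[[0,-4,0,0,1],[0,-4,0,0,1],[0,0,0,0,0]]'>/dev/null;python3 st.py
python3 -m pendant '[[0,-4,0,0,1],[0,-4,0,0,1],[0,-4,0,0,1],[0,0,0,0,0]]'>/dev/null;python3 st.py
```

```text
t 16.3 tool [644.  -71.2  -9.1] yaw 5.0 F_tool [ 1.03  0.03 -0.43] Tq_tool [ 0.03  0.05 -0.01] R 222.0 ang 12.22
t 16.6 tool [635.9 -71.8  -9.6] yaw 2.9 F_tool [ 1.44  0.53 -1.61] Tq_tool [-0.12  0.17  0.01] R 221.1 ang 10.14
t 17.0 tool [623.5 -72.   -9.9] yaw -0.1 F_tool [ 2.36  0.99 -0.25] Tq_tool [-0.07  0.21  0.03] R 219.4 ang 6.93
```

```bash

python3 -m pendant '[[0,-4,0,0,1],[0,-4,0,0,1],[0,0,0,0,0]]'>/dev/null;python3 st.py
python3 -m pendant '[[0,-4,0,0,1],[0,-4,0,0,1],[0,0,0,0,0]]'>/dev/null;python3 st.py
python3 -m pendant '[[0,-4,0,0,1],[0,-4,0,0,1],[0,0,0,0,0]]'>/dev/null;python3 st.py
```

```text
t 17.3 tool [615.5 -71.9  -9.9] yaw -2.1 F_tool [ 1.51  0.31 -0.4 ] Tq_tool [-0.08  0.15 -0.02] R 218.5 ang 4.87
t 17.6 tool [607.6 -71.5  -9.9] yaw -4.1 F_tool [ 0.67  0.69 -0.37] Tq_tool [-0.08  0.17 -0.01] R 217.6 ang 2.79
t 17.9 tool [599.6 -70.9  -9.8] yaw -6.1 F_tool [ 1.68  0.81 -0.34] Tq_tool [-0.11  0.21  0.  ] R 216.7 ang 0.69
```

```bash

python3 -m pendant '[[0,-4,0.2,0,1],[0,-4,0.2,0,1],[0,0,0,0,0]]'>/dev/null;python3 st.py
python3 -m pendant '[[0,-4,0.2,0,1],[0,-4,0.2,0,1],[0,0,0,0,0]]'>/dev/null;python3 st.py
```

```text
t 18.2 tool [591.6 -70.4  -9.9] yaw -8.1 F_tool [ 0.92  0.98 -0.2 ] Tq_tool [-0.15  0.22 -0.03] R 216.3 ang -1.43
t 18.5 tool [584.5 -69.9  -9.2] yaw -10.1 F_tool [ 3.07  2.49 -1.16] Tq_tool [-0.26  0.5  -0.02] R 216.1 ang -3.31
```

```bash

python3 -m pendant '[[0,-4,0.2,0,1],[0,-4,0.2,0,1],[0,0,0,0,0]]'>/dev/null;python3 st.py
```

```text
t 18.8 tool [577.5 -69.3  -8.7] yaw -12.0 F_tool [ 5.34  3.23 -3.32] Tq_tool [-0.44  0.79 -0.03] R 216.0 ang -5.19
```

The load is rising (5.3 N), so the bolt is snug. I'll continue in small steps.

```bash

python3 -m pendant '[[0,-2,0.1,0,0.7],[0,-2,0.1,0,0.7],[0,0,0,0,0]]'>/dev/null;python3 st.py
python3 -m pendant '[[0,-2,0.1,0,0.7],[0,-2,0.1,0,0.7],[0,0,0,0,0]]'>/dev/null;python3 st.py
```

```text
t 19.1 tool [573.8 -68.8  -8.6] yaw -13.4 F_tool [ 5.74  3.78 -2.76] Tq_tool [-0.52  0.81 -0.  ] R 215.9 ang -6.17
t 19.4 tool [569.8 -68.1  -8.6] yaw -14.8 F_tool [ 5.48  3.03 -3.63] Tq_tool [-0.57  0.83  0.02] R 215.6 ang -7.25
```

The plateau at about 5.5 N means the joint is giving way. I'll push 6 mm more, then back off and measure from above.

```bash

python3 -m pendant '[[0,-2,0.1,0,0.7],[0,-2,0.1,0,0.7],[0,-2,0.1,0,0.7],[0,0,0,0,0]]'>/dev/null;python3 st.py
python3 -m pendant '[[0,4,0,0,0],[0,10,0,0,0],[0,20,0,-10,0],[0,0,0,-40,0],[0,0,0,-45,0],[0,-25,-20,-45,0],[0,-35,-30,-20,0],[0,0,-30,0,0],[0,0,0,0,0],[0,0,0,0,0]]'>/dev/null;python3 st.py
python3 look.py w10; python3 ang.py
```

```text
t 19.8 tool [563.8 -66.9  -8.7] yaw -16.9 F_tool [ 5.5   2.84 -3.52] Tq_tool [-0.57  0.86 -0.04] R 215.2 ang -8.86
t 20.8 tool [562.5  16.2 145.3] yaw -16.8 F_tool [ 0.17 -0.03  1.  ] Tq_tool [-0.04 -0.03 -0.07] R 134.1 ang -14.92
[562.5  16.2 145.3] [ 1.7998e+02  9.0000e-02 -1.6800e+01] [ 0.2 -0.  -1. ] 0.09912336513934776
[[ 50.  589.9  89.5  57.6  23.1 653. ]
 [ 65.  585.9  74.4  53.7  21.1 509. ]
 [ 80.  582.8  59.7  52.   20.1 461. ]
 [ 95.  579.4  45.1  50.3  20.3 424. ]
 [110.  575.9  30.5  48.6  20.6 399. ]
 [125.  572.2  15.9  46.9  20.2 374. ]
 [140.  567.9   1.2  47.1  23.6 444. ]
 [155.  565.6 -13.1  47.4  25.9 453. ]
 [170.  562.5 -27.7  45.7  26.  420. ]
 [185.  560.  -41.2  44.3  23.8 264. ]
 [200.  563.  -52.3  43.   10.6  22. ]]
handle yaw deg -11.71 x at y=146: 599.8 tilt deg 4.3
line offset from bolt -2.76  joint est rad -0.05
```

View pics/w10.png

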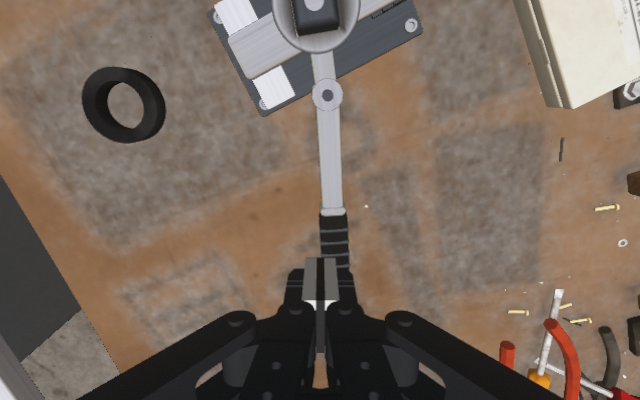

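The picture shows the wrench on the bolt: ring at (316,20), boss at (327,95), and a slight bend at the boss. I'll shift forward to see the whole ring and quantify the joint angle.

```bash
python3 -m pendant '[[0,0,-20,-10,0],[0,0,-25,-10,0],[0,0,0,0,0],[0,0,0,0,0]]'>/dev/null
python3 look.py w11; cat > joint.py <<'E'
from h import *
import sys
from scipy.optimize import least_squares
im=cv2.imread(f"pics/{sys.argv[1]}.png"); P=np.load("/tmp/P.npy"); X=P.reshape(-1,3)
s=r.sense(); B=np.array([597,145.8])
d=P[...,:2]-B; rad=np.hypot(d[...,0],d[...,1]); z=P[...,2]
# ring outer: footprint of points above 62 within 40
m=((rad<40)&(z>66)).astype(np.uint8); c=max(cv2.findContours(m,0,cv2.CHAIN_APPROX_NONE)[0],key=len)[:,0]
b=np.array([P[v,u] for u,v in c if 3<v<397 ]); b=b[b[:,2]>72]
g=least_squares(lambda p:np.hypot(b[:,0]-p[0],b[:,1]-p[1])-27.5,B,loss='soft_l1',f_scale=.5); rc=g.x; print("ring c",rc.round(2),len(b),"rms",np.sqrt(np.median(g.fun**2)).round(2),"bounds u",c[:,1].min())
# slices along handle: use direction a
dr=X[:,:2]-rc; a=np.radians(float(sys.argv[2])); D=np.array([np.sin(a),-np.cos(a)]); N=np.array([np.cos(a),np.sin(a)])
l=dr@D; t=dr@N; zz=X[:,2]
rows=[]
for k in range(32,150,4):
    zc=62-k*0.125+ (0 if k<100 else 0)
    q=(l>k)&(l<k+4)&(abs(t)<18)&(abs(zz-zc)<7)
    if q.sum()>10: rows.append((k+2,(t[q].min()+t[q].max())/2,np.ptp(t[q]),np.median(zz[q])))
rows=np.array(rows); print(rows.round(2).tolist())
# hardware: neck dir
boss=rows[(rows[:,2]>20)&(rows[:,0]<72)]; sh=rows[(rows[:,0]>72)&(rows[:,0]<140)]
p=np.polyfit(sh[:,0],sh[:,1],1); t55=np.polyval(p,55); t_b=boss[:,1].mean() if len(boss) else np.nan
hy=np.degrees(a)+np.degrees(np.arctan(p[0])); ry=np.degrees(a)+np.degrees(np.arctan2(t55,55))
nk=rows[rows[:,0]<46]; 
print("shank yaw",hy.round(2),"pivot t",t55.round(2),"boss t",np.round(t_b,2),"ring yaw(via pivot)",ry.round(2),"joint rad",np.radians(ry-hy).round(3))
# bolt head yaw from top
h=X[(np.hypot(*(X[:,:2]-B).T)<20)&(X[:,2]>76.5)]
bd=d[(rad<13)&(z>76.5)]; print("head",cv2.minAreaRect(h[:,:2].astype(np.float32)))
E
python3 joint.py w11 -12
```

```text
[575.8  57.8 165.1] [ 1.7995e+02  7.0000e-02 -1.6900e+01] [-0.  -0.2  0.1] 0.3627060348883384
ring c [597.59 143.42] 227 rms 0.3 bounds u 38
[[34.0, 2.05, 16.78, 58.08], [38.0, 2.39, 16.76, 57.5], [42.0, 2.54, 16.39, 57.42], [46.0, 3.26, 20.26, 58.26], [50.0, 3.36, 23.02, 58.16], [54.0, 3.21, 22.91, 57.82], [58.0, 4.14, 20.7, 56.96], [62.0, 3.34, 16.88, 55.98], [66.0, 3.48, 17.9, 54.15], [70.0, 3.31, 17.81, 53.87], [74.0, 3.3, 17.36, 53.2], [78.0, 2.97, 17.37, 52.84], [82.0, 2.78, 17.34, 52.48], [86.0, 3.23, 17.37, 51.9], [90.0, 2.93, 17.71, 51.45], [94.0, 2.68, 17.75, 50.96], [98.0, 2.82, 17.0, 50.58], [102.0, 2.48, 16.98, 50.13], [106.0, 2.19, 17.07, 49.53], [110.0, 2.42, 18.01, 49.14], [114.0, 2.52, 17.48, 48.48], [118.0, 2.22, 17.38, 48.26], [122.0, 1.89, 17.5, 47.69], [126.0, 2.04, 16.71, 47.4], [130.0, 2.11, 17.54, 47.04], [134.0, 1.91, 17.78, 46.5], [138.0, 1.74, 17.77, 45.97], [142.0, 1.86, 20.82, 46.19], [146.0, 1.53, 20.53, 47.97], [150.0, 1.27, 22.99, 46.98]]
shank yaw -13.27 pivot t 3.61 boss t 3.49 ring yaw(via pivot) -8.24 joint rad 0.088
head ((596.666259765625, 146.3951873779297), (39.27010726928711, 38.532413482666016), 31.034225463867188)
```

View pics/w11.png

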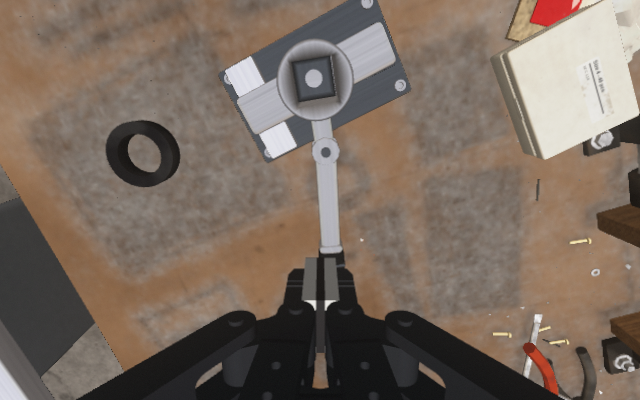

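The ring is whole at (315,78), with the boss at (325,152) and the tape roll undisturbed. The joint measures about 0.083–0.09 rad, just past the trip. For a clear margin I'll return to the same contact point and push about 7 mm more, to about 0.13.

```bash
python3 -m pendant '[[0,20,30,0,0],[0,20,40,0,0],[0,10,40,20,0],[0,0,13,40,0],[0,0,0,40,0],[0,0,0,40,0],[0,0,0,24,0],[0,0,0,10,0],[0,0,0,0,0],[0,0,0,0,0]]'>/dev/null;python3 st.py
python3 -m pendant '[[0,-8,0,0,0],[0,-8,0,0,0],[0,-4,0,0,0],[0,0,0,0,0]]'>/dev/null;python3 st.py
```

```text
t 22.3 tool [588.8 -74.3  -6.8] yaw -16.9 F_tool [ 0.31  0.8  -0.11] Tq_tool [0.05 0.   0.01] R 220.3 ang -2.13
t 22.7 tool [569.3 -67.8  -6.9] yaw -16.9 F_tool [ 2.35 -1.13 -2.18] Tq_tool [ 0.07  0.38 -0.03] R 215.3 ang -7.38
```

```bash
python3 -m pendant '[[0,-2,0.1,0,0.3],[0,-2,0.1,0,0.3],[0,-1.5,0.1,0,0.3],[0,0,0,0,0]]'>/dev/null;python3 st.py
python3 -m pendant '[[0,-2,0.1,0,0.7],[0,-2,0.1,0,0.7],[0,0,0,0,0]]'>/dev/null;python3 st.py
python3 -m pendant '[[0,-2,0.1,0,0.7],[0,-1,0.1,0,0.7],[0,0,0,0,0]]'>/dev/null;python3 st.py
```

```text
t 23.1 tool [564.  -66.7  -7.7] yaw -17.8 F_tool [ 4.5   0.88 -2.6 ] Tq_tool [-0.01  0.65  0.03] R 215.0 ang -8.82
t 23.4 tool [560.2 -66.   -7.7] yaw -19.2 F_tool [ 5.46  1.39 -4.04] Tq_tool [-0.22  0.79 -0.04] R 214.9 ang -9.85
t 23.7 tool [557.4 -65.3  -7.7] yaw -20.6 F_tool [ 5.06  2.03 -3.  ] Tq_tool [-0.33  0.83 -0.13] R 214.8 ang -10.64
```

```bash
python3 -m pendant '[[0,4,0,0,0],[0,10,0,0,0],[0,20,0,-10,0],[0,0,0,-40,0],[0,0,0,-45,0],[0,-15,-20,-45,0],[0,-15,-35,-20,0],[0,0,-40,-15,0],[0,0,-30,0,0],[0,0,0,0,0]]'>/dev/null
python3 -m pendant '[[0,0,0,0,0],[0,0,0,0,0]]'>/dev/null
python3 look.py w12; python3 joint.py w12 -12; python3 joint.py w12 -14 | grep joint
```

```text
[603.8  49.5 164.3] [ 1.7993e+02  1.4000e-01 -2.0620e+01] [-0.5 -0.6 -0.2] -0.0009392089379049428
ring c [597.29 143.56] 215 rms 0.53 bounds u 42
[[34.0, 1.88, 15.8, 57.94], [38.0, 2.09, 15.79, 57.51], [42.0, 2.37, 15.74, 57.62], [46.0, 3.45, 19.34, 58.29], [50.0, 3.52, 21.41, 58.05], [54.0, 3.1, 22.12, 57.83], [58.0, 3.36, 20.01, 56.93], [62.0, 2.49, 17.67, 56.13], [66.0, 2.2, 18.06, 54.29], [70.0, 2.17, 17.79, 53.84], [74.0, 1.96, 17.65, 53.4], [78.0, 1.78, 18.6, 52.94], [82.0, 1.94, 18.58, 52.34], [86.0, 1.58, 18.68, 51.97], [90.0, 1.36, 19.16, 51.48], [94.0, 1.24, 18.51, 51.17], [98.0, 1.09, 18.76, 50.59], [102.0, 0.74, 18.85, 50.22], [106.0, 0.85, 18.41, 49.73], [110.0, 0.36, 18.61, 49.26], [114.0, 0.11, 18.74, 48.88], [118.0, 0.17, 18.2, 48.52], [122.0, -0.21, 18.65, 47.9], [126.0, -0.42, 18.64, 47.48], [130.0, -0.7, 18.83, 47.09], [134.0, -0.92, 18.76, 46.62], [138.0, -0.75, 17.88, 46.17], [142.0, -1.78, 21.97, 46.67], [146.0, -1.39, 22.45, 47.84], [150.0, -2.22, 23.91, 47.26]]
shank yaw -14.75 pivot t 3.04 boss t 3.33 ring yaw(via pivot) -8.83 joint rad 0.103
head ((596.6742553710938, 146.40052795410156), (39.699607849121094, 38.4887809753418), 32.13167190551758)
shank yaw -14.83 pivot t 5.0 boss t 5.1 ring yaw(via pivot) -8.8 joint rad 0.105
```

Shank yaw is now −14.8° and ring yaw −8.8°, so the joint is at 0.10–0.11 rad. The push travel at the 5.5 N plateau gives about 0.11 as well. I'll do a last numeric check of the seating and bystanders, then hand in.

```bash
python3 - <<'E'
from h import *
from bench import hand_in
P=np.load("/tmp/P.npy").reshape(-1,3); d=P[:,:2]-[597.3,143.6]; rr=np.hypot(*d.T)
q=P[(rr>20)&(rr<27)&(P[:,2]>66)&(P[:,2]<90)]; A=np.c_[q[:,:2]-[597.3,143.6],np.ones(len(q))]
f=np.linalg.lstsq(A,q[:,2],rcond=None)[0]; print("ring top centre z",f[2].round(1),"tilt deg",np.degrees(np.hypot(*f[:2])).round(1))
optics.snapshot("scene")
for n in("tape_roll","black_cap","blue_knob"): print(n,[np.round(o["at"]).tolist() for o in optics.search_frame("scene",n)[:1]])
s=r.sense(); print(s["time"],s["ft_force"].round(1)); print(hand_in())
E
```

```text
ring top centre z 78.0 tilt deg 6.6
tape_roll [[417.0, 122.0, 16.0]]
black_cap [[603.0, -351.0, 30.0]]
blue_knob [[598.0, -479.0, 37.0]]
25.15 [ 0.  -0.2 -0.8]
the job is handed in; nothing more can be done
None
```

The bolt is tightened and the job is handed in, at 25 s of the 72 s allowed. No verdict was reported.

**What I did:** I picked the wrench up by the shank and lined the ring up with the bolt head. I lowered it in fine steps until the collar took its weight, about 5 N, with no hard contact. After releasing it, I pushed the grip clockwise with the shut fingers. The bolt turned about 0.24 rad and went snug, and the trip joint gave way at a steady 5.5 N or so. A first look put it at only 0.083–0.09 rad, so I pushed a few millimetres more.

**Last checks:**
- **Trip joint:** the camera gives about 0.10–0.11 rad and the push travel gives about 0.11. That is past the 0.08 trip and well short of 0.20; I put the uncertainty at about 0.02.
- **Bystanders:** the tape roll, cap and knob are within about 3 mm of where they were first seen, which is within the detector's accuracy.
- **Robot:** clear of everything, with wrist force near zero.

**What disagreed:**
- **Fingertips:** they really sit about 33 mm behind the reported tool point. Because of that, the first grasp closed in the air above the shank. I worked out the offset from the camera depth and used it from then on.
- **Ring not level:** with nobody holding it, the wrench leans about 6.6° on the bolt within the hole's clearance. The middle of the ring's top reads z ≈ 78 mm, where 76 would be level and fully down. The ring was level, with its top at about 76, just before I released it.

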